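Press a tile home in the spring-plunger jig and hold it there

ROBOT

A 6-joint arm with a two-finger parallel gripper is mounted at the origin on the work surface. World frame = base frame: x ahead of the robot, y to its left, z up, the work surface at z = 0. Lengths are in m, angles in rad, forces in N, time in s.
With the tool pointing down it reaches from about 0.35 to 0.95 m from the base axis. Payload 17.4 kg.
Tool frame: the origin (TCP) lies midway between the tips of the shut fingers; the grasp point (between the pads) lies 19 mm behind it; z points along the fingers, y is the line along which they close (so a half turn about z gives the same grasp; the last joint's range is limited). The gripper opens to 93 mm and grips with 3 to 60 N. Pads are 15 mm wide; open, the fingers measure 128 mm over their backs; the gripper's body (75 mm by 188 mm) begins 65 mm behind the grasp point.
Start: joints at [-1.31, 0.116, 1.442, -0, 1.584, -0.038], TCP at [0.199, -0.645, 0.219] pointing down, gripper open.
Joint ranges: [-2.83, 2.83], [-0.83, 2.19], [0.07, 2.5], [-1.14, 4.28], [0.01, 3], [-2.97, 2.97]. Speed limits (rad/s): [1.89, 1.89, 2.22, 3.14, 3.14, 3.14].

INTERFACE

Orientations are given as a unit quaternion [x, y, z, w].
In Python, from workcell import r, cam gives the robot as it stands (r), with the cameras (cam).
- The arm moves only by the tool send_path, called after "Emit:" as name(argument=value, ...) on one line, values as JSON. Schema: {"type":"object","properties":{"increments":{"type":"array","items":{"type":"number"},"minItems":7,"maxItems":84},"clamp_n":{"type":"number"},"only":{"type":"string"},"quiet":{"type":"boolean"},"lines":{"type":"string"}},"required":["increments"],"additionalProperties":false}. increments is one flat list of numbers that holds 1 to 12 rows one after another, with no inner brackets; each row has 7 numbers: the opening from 0.0 (shut) to 1.0 (fully open), then dx, dy, dz in shares of 0.25 m (1.0 is 0.25 m), then a rotation vector rx, ry, rz in fractions of the full range, 1 being pi rad; each row shifts and turns the commanded pose from where the row before left it, along the tool's axes as they then stand; what a row does not reach is not made up. A row lasts 1/12 s, in which the tool goes at most 0.0417 m and 0.125 rad, less where a joint would pass 70% of its speed; a pose out of reach is approached as far as the arm can. The fingers move at their own pace and stop on an object; clamp_n is the grip in N (left out, the last holds). Time passes only in rows, so rows that do not move let the fingers close. The tool returns the time, the measured TCP pose, the force, the opening and the grip force at its end. only (a regular expression) keeps the lines of the reply that match it, lines (a string "A,B") keeps lines A to B, and quiet returns only ok. Shift and turn numbers lie between -1 and 1, and a call with a number outside is refused. Input that does not fit is refused with a message, and nothing moves.
- r.observe(): the state, without advancing time (a new reading comes with each control period).
- cam.camera(name): name is "side" or "top" or "wrist"; returns a dict with "pixels" (400x640x3 uint8, red, green, blue), "camera_matrix" (3x3 intrinsics, pixels), "position" and "orientation" of the camera in the world; the wrist camera has in their place "tool_from_camera" (4x4, takes a point from camera to tool coordinates, whose origin is the TCP and whose axes are the flange's). Camera axes: x right, y up, looking along -z (the intrinsics and any distortion apply to the point x, -y, -z); pixel columns grow to the right and rows downward; lengths in m; the calibration is good to about 2 mm. A picture is of the moment at which its call begins: read the wrist's pose just before it. There is no depth.
- r.job_done(): hands the job in; it is judged then, once.
The state is a dict: "t": time; "joints": joint angles; "joint_velocities": joint speeds; "joint_efforts": joint torques, N m; "tool_pos": TCP position; "tcp_rot": TCP orientation; "ft_force": force on the tool from outside, world axes, zero at the start; "wrist_torque": the same for the moment, N m; "opening": opening from 0.0 (shut) to 1.0 (fully open); "gripper_force": force on a finger pad.
Only numpy, scipy, OpenCV 4.12 (cv2) and the standard library are available. Lean on these libraries where they do the work, as an engineer would, in place of code of your own. Each camera call takes 0.05 s, during which the arm holds its last target. There are 200 camera calls.

TASK

Pick up the straightedge by its wooden grip rib, set it down on the jig's bed and lay it flush along the tile's near edge before the spring plunger is pushed in at all. Then use it to press the tile against the spring plunger until the tile sits square and hard against both steel stops, firmly but without ramming it. Finish while still holding the straightedge with the tile pressed home, so that it can be marked: do not let go, keep the fingers off the tile, and leave everything else on the bench where it is.

Things in the scene. Friction and masses are not known exactly. Their poses are not given: they have to be found in the camera images.
- jig: Tile jig, fixed: plywood bed 320 (x) by 220 (y) by 12 mm thick. Origin: centre of the bed's underside, on the bench. Its x axis is the pressing direction, away from the robot; z is up. At its far end two steel stops, 90 mm apart centre to centre, faces at x = +75 mm, and between them, from x = +96 mm, a dark wood housing to 42 mm above the bench with the spring plunger.
- stop_left: Steel stop block at jig y = +45 mm: 40 (x) by 30 (y) by 24 mm tall, standing on the bed. Origin at the foot of its face that looks at the tile (jig x = +75 mm); axes as the jig's.
- stop_right: The same steel stop block at jig y = -45 mm. Origin at the foot of its face that looks at the tile; axes as the jig's.
- plunger (a joint): Plunger travel in m: 0 fully out, growing as pushed in along jig +x. It stands 22 mm proud of the stop faces, so it reads about 0.022 with a tile at both stops (end of range 0.032). Spring force 2 N at 0, rising 250 N per m: 7.5 N at the stops, more than the tile's friction, so an unheld tile is pushed back.
- plunger_tip (a point): Tip of the plunger's round brass nose, 13 mm in diameter, 7.5 mm above the bed, in the middle between the stops (jig y = 0); at jig x = +53 mm when fully out.
- tile: The tile to press: plain fired clay, 100 (x) by 130 (y) by 12 mm thick, about 0.26 kg, loose on the jig's bed, up to 0.12 rad askew, 12 to 30 mm short of the plunger. Origin: centre of its underside. Its x axis points roughly along the jig's: near edge (robot side) at x = -50 mm, far edge at +50 mm. Home, its origin is at jig x = +25 mm.
- straightedge: Aluminium bar 180 long (x), 34 wide (y), 18 mm tall, with an upright wooden grip rib on top: 90 long (x), 18 thick (y), centred, from 18 to 68 mm above the underside. About 0.25 kg, loose on the bench left or right of the jig. Origin: centre of its underside. Both long faces (y = +17, -17 mm) are straight and serve equally. In use its x axis lies along the tile's y axis.
- batten: Bystander: thin plain wooden batten 210 (x) by 32 by 8 mm, no grip, lying on the bench on the other side of the jig. Origin at the centre of its underside.
- spare_tile: Bystander: a second tile, as the first, lying on the bench itself. Origin at the centre of its underside.
- cup: Bystander: white cup, 74 mm wide, 80 mm tall. Origin under its centre.
- glaze_jar: Bystander: jar 64 mm wide, 85 mm tall. Origin under its centre.
- candlestick: Bystander: dark green turned candlestick, 72 mm wide, 150 mm tall. Origin under its centre.
- test_pot: Bystander: small round glaze sample, 28 mm wide, 30 mm tall, standing on a far corner of the jig's bed. Origin under its centre.
- brush: Bystander: brush 170 mm long lying on the bench. Origin at its middle.

How it is judged:
By the outcome, as a careful person would: the job done as asked, in the order asked, and still so for the second after the job is handed in, while the arm keeps its last pose, push and grip.
It also fails if it takes over 56 s, if anything falls off the work surface, if the arm or the gripper's body presses on something with over 40 N, if the wrist force passes 120 N, or if a joint passes its speed limit or range.

## Working session

There is one attempt and no reset: what is moved stays moved. The work goes in short steps, Python scripts to look and compute and a tool call to move; the robot and the scene stay as the last step left them, time stands still between calls to the robot, and variables do not carry over. Pictures are saved under pics/ and viewed, at most 13 in all, crops included, and the job is handed in when it is done.

```bash
ls; mkdir -p pics
```

Run:
```python
from workcell import r, cam
import cv2,numpy as np
s=r.observe();print({k:np.round(v,3).tolist() for k,v in s.items()})
for n in("top","side"):
    c=cam.camera(n);cv2.imwrite(f"pics/{n}0.png",c["pixels"][:,:,::-1]);np.savez(f"{n}0.npz",**c)
    print(n,[ (k,np.round(v,4).tolist()) for k,v in c.items() if k!="pixels"])
```

```text
pics
workcell.py
{'t': 0.0, 'joints': [-1.31, 0.116, 1.442, 0.0, 1.584, -0.038], 'joint_velocities': [-0.0, 0.001, 0.001, -0.001, -0.001, -0.0], 'joint_efforts': [-0.005, -72.127, -62.26, 0.078, 0.024, -0.0], 'tool_pos': [0.199, -0.645, 0.218], 'tcp_rot': [0.989, 0.149, -0.0, -0.001], 'ft_force': [-0.866, -0.176, -0.933], 'wrist_torque': [0.034, 0.026, 0.017], 'gripper_force': 0.0, 'opening': 0.998}
top [('camera_matrix', [[396.0062, 0.0, 321.4864], [0.0, 396.0062, 201.7851], [0.0, 0.0, 1.0]]), ('position', [0.408, -0.0315, 1.3166]), ('orientation', [0.0299, -0.04, -0.6989, 0.7134])]
side [('camera_matrix', [[388.2948, 0.0, 318.9152], [0.0, 388.2948, 193.6615], [0.0, 0.0, 1.0]]), ('position', [0.0398, 0.4116, 0.8018]), ('orientation', [-0.1456, 0.335, 0.8521, -0.3748])]
```

View pics/top0.png

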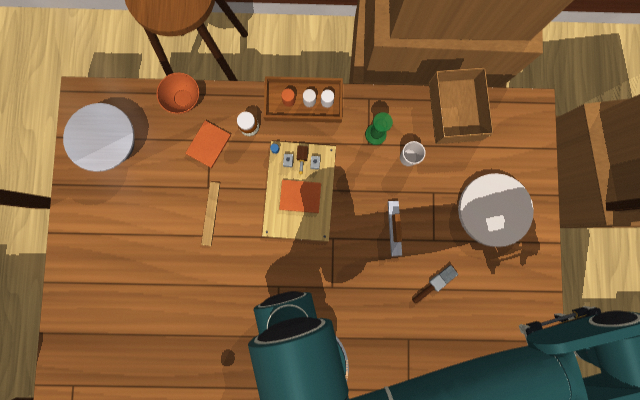

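View pics/side0.png

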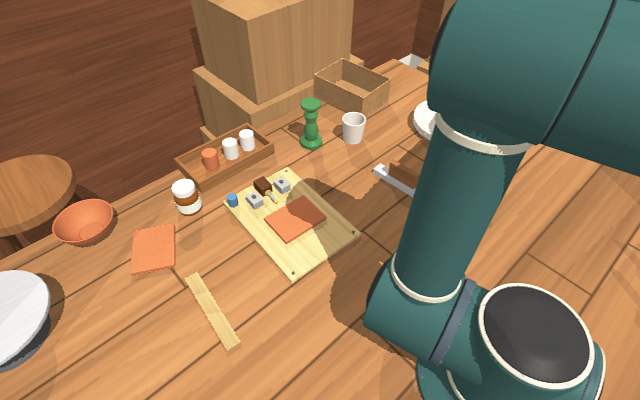

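The top view shows the jig with its tile at about (300,196) and the straightedge with its dark rib at (395,228). The brush is at (435,283), the cup at (413,153) and the batten at (211,214). The side view shows the jig at (290,225), while the arm partly hides the straightedge at (395,180).

Create h.py:
```python
import numpy as np,cv2
from scipy.spatial.transform import Rotation as R
from workcell import r, cam
def snap(n,tag=None):
    s=r.observe();c=dict(cam.camera(n))
    if n=="wrist":
        T=np.eye(4);T[:3,:3]=R.from_quat(s["tcp_rot"]).as_matrix();T[:3,3]=s["tool_pos"]
        c["T"]=T@np.array(c["tool_from_camera"])
    if tag: cv2.imwrite(f"pics/{tag}.png",c["pixels"][:,:,::-1]);np.savez(f"{tag}.npz",**c)
    return pose(c)
def pose(c):
    c=dict(c)
    if "T" not in c:
        T=np.eye(4);T[:3,:3]=R.from_quat(c["orientation"]).as_matrix();T[:3,3]=c["position"];c["T"]=T
    return c
def load(tag): return pose(np.load(tag+".npz"))
def ray(c,uv):
    uv=np.atleast_2d(np.float64(uv));d=np.c_[uv,np.ones(len(uv))]@np.linalg.inv(c["camera_matrix"]).T
    return c["T"][:3,3],(d*[1,-1,-1])@c["T"][:3,:3].T
def onz(c,uv,z):
    o,d=ray(c,uv);return o+d*((z-o[2])/d[:,2])[:,None]
def proj(c,P):
    q=(np.atleast_2d(P)-c["T"][:3,3])@c["T"][:3,:3]*[1,-1,-1];q=q@c["camera_matrix"].T
    return q[:,:2]/q[:,2:]
def tri(ca,ua,cb,ub):
    (a,d),(b,e)=ray(ca,ua),ray(cb,ub);out=[]
    for x,y in zip(d,e):
        k=np.linalg.lstsq(np.c_[x,-y],b-a,rcond=None)[0];p,q=a+k[0]*x,b+k[1]*y
        out.append([*(p+q)/2,np.linalg.norm(p-q)])
    return np.array(out)
```

Run:
```python
from h import *
np.set_printoptions(precision=4,suppress=True)
t=load("top0");im=t["pixels"]
hsv=cv2.cvtColor(im,cv2.COLOR_RGB2HSV)
print(onz(t,[(269,142),(335,147),(263,236),(328,240)],.012))   # bed corners
print("se ends",onz(t,[(394,201),(396,257)],.018),"cup",onz(t,[(413,158)],0),"brush",onz(t,[(435,283)],.01))
m=cv2.inRange(hsv,(3,150,90),(14,255,255));m[:170]=0;m[225:]=0;m[:,:270]=0;m[:,330:]=0
c=max(cv2.findContours(m,0,2)[0],key=cv2.contourArea);b=cv2.boxPoints(cv2.minAreaRect(c));print(b,onz(t,b,.024))
```

```text
[[ 0.7355  0.1312  0.012 ]
 [ 0.7236 -0.0906  0.012 ]
 [ 0.421   0.1405  0.012 ]
 [ 0.4122 -0.0727  0.012 ]]
se ends [[ 0.5448 -0.2884  0.018 ]
 [ 0.3614 -0.2952  0.018 ]] cup [[ 0.6947 -0.3563  0.    ]] brush [[ 0.2795 -0.4246  0.01  ]]
[[278.7073 209.3659]
 [281.364  178.8143]
 [320.9775 182.2589]
 [318.3208 212.8105]] [[ 0.5087  0.0907  0.024 ]
 [ 0.6097  0.085   0.024 ]
 [ 0.6012 -0.0457  0.024 ]
 [ 0.5001 -0.039   0.024 ]]
```

The manual's scale: shifts go in shares of 0.25 m and turns go in shares of pi rad. Converting my numbers, 0.029 m / 0.25 = 0.116, -0.0218 m / 0.25 = -0.0872.

Emit:
send_path(increments=[1, 0.116, -0.0872, 0, 0, 0, 0, 1, 0.116, -0.0872, 0, 0, 0, 0, 1, 0.116, -0.0872, 0, 0, 0, 0, 1, 0.116, -0.0872, 0, 0, 0, 0, 1, 0.116, -0.0872, 0, 0, 0, 0, 1, 0.116, -0.0872, 0, 0, 0, 0, 1, 0.116, -0.0872, 0, 0, 0, 0, 1, 0.116, -0.0872, 0, 0, 0, 0, 1, 0.116, -0.0872, 0, 0, 0, 0, 1, 0.116, -0.0872, 0, 0, 0, 0, 1, 0.116, -0.0872, 0, 0, 0, 0, 1, 0.116, -0.0872, 0, 0, 0, 0], clamp_n=30)

```text
t: 1.1
tool_pos: [0.4548, -0.291, 0.2185]
tcp_rot: [0.989, 0.149, -0.0, -0.0]
ft_force: [0.3, -0.4, 0.5]
opening: 0.997
gripper_force: 0.0
```

Emit:
send_path(increments=[1, 0, 0, 0, 0, 0, 0.0286, 1, 0, 0, 0, 0, 0, 0.0286, 1, 0, 0, 0, 0, 0, 0.0255, 1, 0, 0, 0, 0, 0, 0])

```text
t: 1.43
tool_pos: [0.4543, -0.2923, 0.2184]
tcp_rot: [1.0, 0.018, -0.0, -0.0]
ft_force: [0.6, -0.8, 0.6]
opening: 1.002
gripper_force: 0.0
```

Run:
```python
from h import *
c=snap("wrist","w1");s=r.observe();print(s["tool_pos"],R.from_quat(s["tcp_rot"]).as_matrix().round(3),np.round(c["tool_from_camera"],3),s["joints"])
```

```text
[ 0.45422788 -0.29250382  0.21839588] [[ 0.999  0.04  -0.   ]
 [ 0.04  -0.999  0.   ]
 [-0.    -0.    -1.   ]] [[ 0.001  0.957  0.292  0.081]
 [ 1.    -0.001 -0.001 -0.   ]
 [-0.     0.292 -0.957 -0.165]
 [ 0.     0.     0.     1.   ]] [-6.19324052e-01 -1.79342581e-01  1.73045341e+00 -1.64108019e-05
  1.59088177e+00  9.11251124e-01]
```

View pics/w1.png

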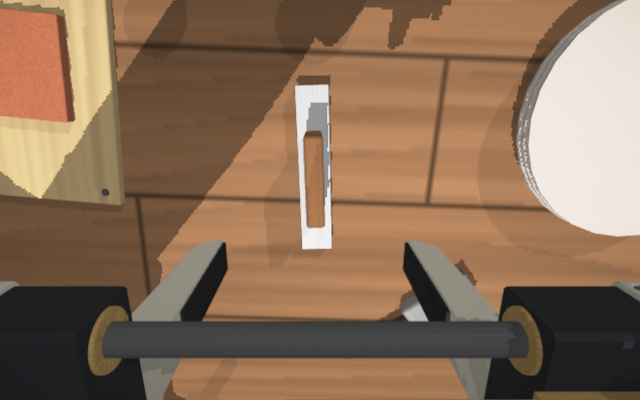

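The wrist picture shows the bar with corners near (295,85), (328,84), (331,247) and (304,248). The rib's top runs from (313,133) to (316,227), and the jig's right edge is at the upper left. I'll move between the bar and the jig for a second view of both.

To row units: -0.03 m / 0.25 = -0.12, -0.02 m / 0.25 = -0.08.

Emit:
send_path(increments=[1, -0.04, -0.12, -0.08, 0, 0, 0, 1, -0.04, -0.12, -0.08, 0, 0, 0, 1, -0.04, -0.12, -0.08, 0, 0, 0, 1, -0.04, -0.12, -0.08, 0, 0, 0, 1, 0, -0.12, 0, 0, 0, 0, 1, 0, 0, 0, 0, 0, 0, 1, 0, 0, 0, 0, 0, 0])

```text
t: 2.07
tool_pos: [0.4084, -0.1435, 0.2991]
tcp_rot: [1.0, 0.022, 0.001, 0.0]
ft_force: [0.5, -1.0, -1.2]
opening: 0.994
gripper_force: 0.0
```

Run:
```python
from h import *
snap("wrist","w2")
```

Emit:
send_path(increments=[1, 0, -0.14, 0, 0, 0, 0, 1, 0, -0.14, 0, 0, 0, 0, 1, 0, -0.14, 0, 0, 0, 0, 1, 0, -0.14, 0, 0, 0, 0, 1, 0, 0, 0, 0, 0, 0, 1, 0, 0, 0, 0, 0, 0])

```text
t: 2.62
tool_pos: [0.4033, -0.0039, 0.2981]
tcp_rot: [1.0, 0.021, -0.0, 0.0]
ft_force: [0.9, -0.1, -0.2]
opening: 1.003
gripper_force: 0.0
```

Run:
```python
from h import *
snap("wrist","w3")
a=cv2.imread("pics/w2.png");b=cv2.imread("pics/w3.png")
cv2.imwrite("pics/w23.png",np.vstack([a[:290],b[:290]]))
```

```text
(no output)
```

View pics/w23.png

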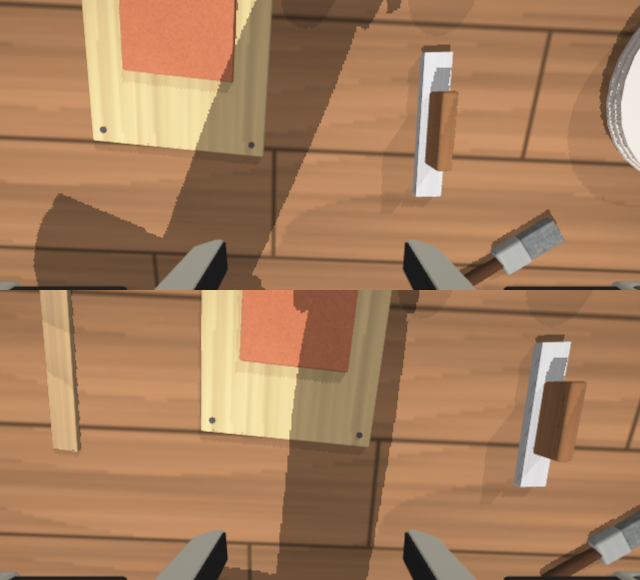

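The strip shows the bar and rib in both views (rib near (440,130), then (558,420) in the lower half). The tile's near corners are at (122,69) and (232,81) in the first, and (240,360) and (349,373) in the second. Two views further forward will take in the stops.

Emit:
send_path(increments=[1, 0.132, 0, 0, 0, 0, 0, 1, 0.132, 0, 0, 0, 0, 0, 1, 0.132, 0, 0, 0, 0, 0, 1, 0.132, 0, 0, 0, 0, 0, 1, 0, 0, 0, 0, 0, 0, 1, 0, 0, 0, 0, 0, 0])

```text
t: 3.17
tool_pos: [0.5361, -0.0014, 0.2967]
tcp_rot: [1.0, 0.018, -0.002, 0.0]
ft_force: [-0.8, -1.2, 0.2]
opening: 0.999
gripper_force: 0.0
```

Run:
```python
from h import *
snap("wrist","w4")
```

Emit:
send_path(increments=[1, 0, 0.132, 0, 0, 0, 0, 1, 0, 0.132, 0, 0, 0, 0, 1, 0, 0.132, 0, 0, 0, 0, 1, 0, 0, 0, 0, 0, 0, 1, 0, 0, 0, 0, 0, 0])

```text
t: 3.63
tool_pos: [0.5378, -0.1003, 0.299]
tcp_rot: [1.0, 0.018, 0.0, 0.0]
ft_force: [0.1, 0.1, 0.5]
opening: 0.999
gripper_force: 0.0
```

Run:
```python
from h import *
snap("wrist","w5")
I=lambda t:cv2.imread(f"pics/{t}.png")
z=lambda t,x0,x1:cv2.resize(I(t)[40:255,x0:x1],None,fx=2.7,fy=2.7,interpolation=cv2.INTER_CUBIC)
cv2.imwrite("pics/bars.png",np.hstack([z("w1",285,345),z("w2",400,470),z("w3",505,595)]))
cv2.imwrite("pics/w45.png",np.vstack([I("w4")[:300],I("w5")[:300]]))
```

```text
(no output)
```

View pics/bars.png

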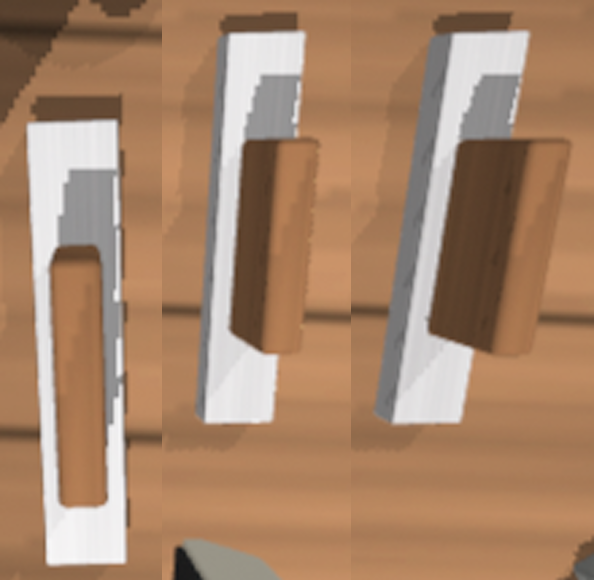

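View pics/w45.png

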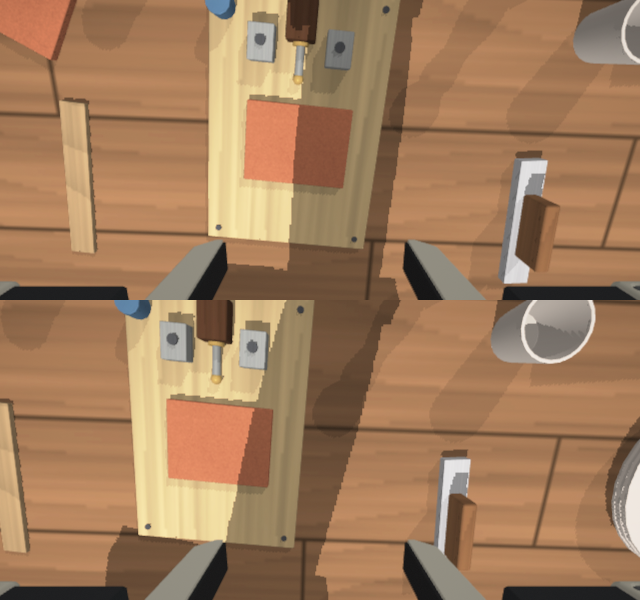

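In the bar crops, the top and rib corners are clear in w1 and w2. In the jig views, the tile is near (298,143) and (220,442). The stops are near (260,42) and (339,48), and the plunger tip is at (298,82) in w4.

Run:
```python
from h import *
np.set_printoptions(precision=4,suppress=True)
w={i:load(f"w{i}") for i in range(1,6)}
B1=[(295,85.2),(328.7,84.4),(302.4,249.3),(331.7,248.5)];B2=[(424.8,52.6),(453,51.5),(415.9,196.7),(440.7,195.9)];B3=[(541.7,52.6),(570.9,51.5),(520.6,196.7),(546.1,195.9)]
r1=[(303.9,138.1),(322.8,137),(306.9,227),(324.3,226.3)];r2=[(443,91.5),(458.5,91.9),(437.8,170.4),(451.1,170.7)]
print("bar",tri(w[1],B1,w[2],B2),"\n",tri(w[1],B1,w[3],B3));print("rib",tri(w[1],r1,w[2],r2))
for i,B in((1,B1),(2,B2)):
    P=onz(w[i],B,.018);d=(P[0]+P[1]-P[2]-P[3])/2;print(i,"c",P.mean(0),"yaw",np.arctan2(d[1],d[0]),"L",np.linalg.norm(d))
for i,q in((1,r1),(2,r2)):
    P=onz(w[i],q,.068);d=(P[0]+P[1]-P[2]-P[3])/2;print(i,"rib c",P.mean(0),np.arctan2(d[1],d[0]),np.linalg.norm(d))
C={}
for i in(4,5):
    im=w[i]["pixels"];m=cv2.inRange(cv2.cvtColor(im,cv2.COLOR_RGB2HSV),(3,140,60),(11,255,255))
    x0=(225,145)[i-4];k=np.zeros_like(m);k[85:200,x0:x0+145]=255;m&=k;m=cv2.morphologyEx(m,cv2.MORPH_OPEN,np.ones((5,5)))
    c=max(cv2.findContours(m,0,1)[0],key=cv2.contourArea)
    q=cv2.approxPolyDP(cv2.convexHull(c),6,True)[:,0].astype(float);q=q[np.lexsort((q[:,0],))]
    a=sorted(q.tolist(),key=lambda p:p[1]);q=np.array(sorted(a[:2])+sorted(a[2:]));print(i,q.tolist());
    # refine by line fits
    pts=c[:,0].astype(float);L=[]
    for a,b in((0,1),(1,3),(3,2),(2,0)):
        n=(q[b]-q[a])/np.linalg.norm(q[b]-q[a]);t=(pts-q[a])@n;e=abs((pts-q[a])@[-n[1],n[0]]);s=pts[(e<3)&(t>6)&(t<np.linalg.norm(q[b]-q[a])-6)]
        vx,vy,x,y=cv2.fitLine(s.astype(np.float32),cv2.DIST_HUBER,0,.01,.01).ravel();L.append(np.cross([x,y,1],[x+vx,y+vy,1]))
    X=lambda a,b:(lambda p:p[:2]/p[2])(np.cross(a,b))
    C[i]=np.array([X(L[3],L[0]),X(L[0],L[1]),X(L[2],L[3]),X(L[1],L[2])]);print(C[i])
    P=onz(w[i],C[i],.024);print("tile z24",P,"c",P.mean(0),"yaw far,near,l,r",[np.arctan2(-(P[a]-P[b])[0],(P[a]-P[b])[1]) for a,b in((0,1),(2,3))],[np.arctan2((P[a]-P[b])[1],(P[a]-P[b])[0]) for a,b in((0,2),(1,3))])
print("tile tri",tri(w[4],C[4],w[5],C[5]))
print("bed near/plunger tri",tri(w[4],[(209,235),(362,248),(298,81)],w[5],[(139,234),(293,247),(216,81)]))
S4=[(247,60),(273,62),(325,67),(351,69)]
print("stop foot z12",onz(w[4],S4,.012))
E=lambda t,x0:cv2.resize(cv2.imread(f"pics/{t}.png")[0:200,x0:x0+190],None,fx=2.1,fy=2.9,interpolation=cv2.INTER_CUBIC)
cv2.imwrite("pics/tz.png",np.hstack([E("w4",205),E("w5",125)]))
```

```text
bar [[ 0.5418 -0.2689  0.0167  0.0003]
 [ 0.5442 -0.3026  0.0164  0.0004]
 [ 0.363  -0.281   0.0182  0.0001]
 [ 0.3651 -0.3146  0.0174  0.0007]] 
 [[ 0.542  -0.2688  0.0152  0.0001]
 [ 0.5442 -0.3026  0.0164  0.0005]
 [ 0.3632 -0.281   0.018   0.0006]
 [ 0.3658 -0.3145  0.0185  0.0008]]
rib [[ 0.4967 -0.2803  0.0663  0.0018]
 [ 0.4976 -0.2976  0.065   0.0006]
 [ 0.4105 -0.286   0.069   0.0006]
 [ 0.4101 -0.3031  0.0649  0.0008]]
1 c [ 0.4535 -0.2918  0.018 ] yaw 0.06747199484888496 L 0.17939773980775528
2 c [ 0.4536 -0.2914  0.018 ] yaw 0.06884812084765951 L 0.1789968472799415
1 rib c [ 0.4539 -0.2917  0.068 ] 0.06086506315051045 0.08601244045277184
2 rib c [ 0.4539 -0.2911  0.068 ] 0.07445014902142355 0.08769132345404203
4 [[248.0, 100.0], [351.0, 111.0], [245.0, 177.0], [342.0, 186.0]]
[[247.909   99.5468]
 [351.2651 110.8683]
 [244.7277 176.9583]
 [341.5786 186.6252]]
tile z24 [[ 0.6054  0.0826  0.024 ]
 [ 0.5969 -0.0434  0.024 ]
 [ 0.5089  0.0885  0.024 ]
 [ 0.5008 -0.0374  0.024 ]] c [0.553  0.0226 0.024 ] yaw far,near,l,r [np.float64(-0.06743078191039747), np.float64(-0.0646734
[... 230 characters left out ...]
]]
tile z24 [[ 0.6053  0.0819  0.024 ]
 [ 0.5971 -0.0449  0.024 ]
 [ 0.5089  0.0879  0.024 ]
 [ 0.5005 -0.0388  0.024 ]] c [0.553  0.0215 0.024 ] yaw far,near,l,r [np.float64(-0.0643749918313283), np.float64(-0.06609518618353585)] [np.float64(-0.061386023596309895), np.float64(-0.06326724255159223)]
tile tri [[ 0.6053  0.0831  0.0212  0.0001]
 [ 0.5967 -0.0441  0.017   0.0002]
 [ 0.5083  0.089   0.0213  0.    ]
 [ 0.4989 -0.038   0.0176  0.0002]]
bed near/plunger tri [[ 0.4204  0.1427  0.0113  0.0003]
 [ 0.4067 -0.0736  0.0072  0.    ]
 [ 0.6287  0.0226  0.0212  0.0006]]
stop foot z12 [[ 0.6509  0.085   0.012 ]
 [ 0.6499  0.0537  0.012 ]
 [ 0.6466 -0.0093  0.012 ]
 [ 0.6455 -0.0409  0.012 ]]
```

View pics/tz.png

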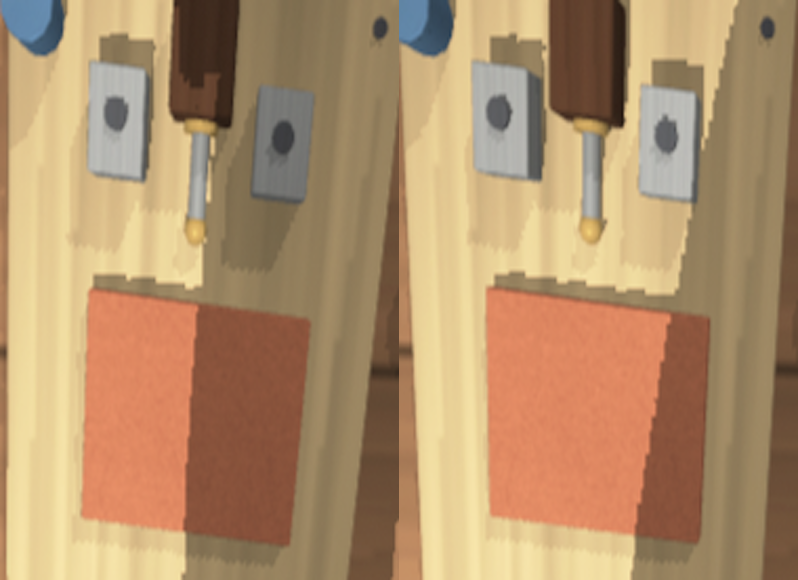

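Measurements agree with the sizes given. The bar top is at about 17 mm and the rib top at about 67 mm. The bar centre is (0.4537, -0.2915) at yaw 0.068, and the tile centre is (0.553, 0.022) at yaw -0.064. The jig yaw is about -0.045 and the plunger tip is at (0.629, 0.0226). Next I'll move above the rib.

To row units: 0.0313 m / 0.25 = 0.1252, 0.02 m / 0.25 = 0.08, -0.032 rad / 3.1416 = -0.0102.

Emit:
send_path(increments=[1, -0.0604, 0.1252, 0.08, 0, 0, 0, 1, -0.0604, 0.1252, 0.08, 0, 0, 0, 1, -0.0604, 0.1252, 0.08, 0, 0, 0, 1, -0.0604, 0.1252, 0.08, 0, 0, 0, 1, -0.0604, 0.1252, 0.08, 0, 0, 0, 1, -0.0604, 0.1252, 0.08, 0, 0, 0, 1, 0, 0, 0.12, 0, 0, -0.0102, 1, 0, 0, 0.12, 0, 0, 0, 1, 0, 0, 0.04, 0, 0, 0, 1, 0, 0, 0, 0, 0, 0, 1, 0, 0, 0, 0, 0, 0, 1, 0, 0, 0, 0, 0, 0])

```text
t: 4.68
tool_pos: [0.4565, -0.2893, 0.1109]
tcp_rot: [0.999, 0.036, 0.001, 0.001]
ft_force: [-0.1, 0.4, 0.5]
opening: 1.002
gripper_force: 0.0
```

Create rel.py:
```python
import sys;from h import *
s=r.observe();M=R.from_quat(s["tcp_rot"]);m=M.as_matrix();y=np.arctan2(m[1,0],m[0,0])
x,yy,z,yaw=map(float,sys.argv[1:5]);print("d tool",m.T@(np.array([x,yy,z])-s["tool_pos"]),"rz",-(yaw-y),"yaw",y,"tilt",m[:2,2],"ft",s["ft_force"],"t",s["t"])
```

```bash
python3 rel.py .4537 -.2915 .026 .068
```

```text
d tool [-0.00309386  0.00184746  0.08488091] rz 0.0036572104310080567 yaw 0.07165721043100806 tilt [ 0.0021222  -0.00144233] ft [-0.06875685  0.37836966  0.47993471] t 4.6833
```

To row units: 0.025 m / 0.25 = 0.1, 0.02 m / 0.25 = 0.08, 0.003 rad / 3.1416 = 0.001.

Emit:
send_path(increments=[1, -0.012, 0.0072, 0.08, 0, 0, 0.001, 1, 0, 0, 0.1, 0, 0, 0, 1, 0, 0, 0.08, 0, 0, 0, 1, 0, 0, 0.052, 0, 0, 0, 1, 0, 0, 0.028, 0, 0, 0, 1, 0, 0, 0, 0, 0, 0, 1, 0, 0, 0, 0, 0, 0], clamp_n=50)

```text
t: 5.27
tool_pos: [0.4532, -0.2916, 0.0248]
tcp_rot: [0.999, 0.034, 0.0, 0.0]
ft_force: [0.0, 0.3, 1.1]
opening: 0.997
gripper_force: 0.0
```

Emit:
send_path(increments=[0, 0, 0, 0, 0, 0, 0, 0, 0, 0, 0, 0, 0, 0, 0, 0, 0, 0, 0, 0, 0, 0, 0, 0, 0, 0, 0, 0, 0, 0, 0, 0, 0, 0, 0, 0, 0, 0, 0, 0, 0, 0, 0, 0, 0, 0, 0, 0, 0, 0, 0, 0, 0, 0, 0, 0, 0, 0, 0, 0, 0, 0, 0, 0, 0, 0, 0, 0, 0, 0], clamp_n=50)

```text
t: 6.1
tool_pos: [0.4527, -0.2914, 0.0236]
tcp_rot: [0.999, 0.034, -0.0, -0.0]
ft_force: [0.3, -0.7, -0.2]
opening: 0.333
gripper_force: 0.0
```

```bash
python3 rel.py .4537 -.2915 .026 .068
```

```text
d tool [ 0.000991    0.00019077 -0.00237199] rz -0.00013076193331888752 yaw 0.06786923806668112 tilt [-7.92310945e-06  2.94551507e-05] ft [ 0.25881245 -0.73099096 -0.20239244] t 6.1
```

Emit:
send_path(increments=[0, 0, 0, 0, 0, 0, 0, 0, 0, 0, 0, 0, 0, 0, 0, 0, 0, 0, 0, 0, 0, 0, 0, 0, 0, 0, 0, 0, 0, 0, 0, 0, 0, 0, 0, 0, 0, 0, 0, 0, 0, 0], clamp_n=50)

```text
t: 6.6
tool_pos: [0.4526, -0.2914, 0.0236]
tcp_rot: [0.999, 0.034, -0.0, -0.0]
ft_force: [-0.5, -0.5, -0.5]
opening: 0.19
gripper_force: 50.0
```

```bash
python3 rel.py .4537 -.2915 .026 .068
```

```text
d tool [ 0.00104415  0.0001853  -0.00238956] rz -0.00023799226642266802 yaw 0.06776200773357734 tilt [-6.27276617e-05  4.34365993e-05] ft [-0.54845368 -0.49081627 -0.53674859] t 6.6
```

Gripped at 50 N on about 17.7 mm of rib. Lifting, carrying over and turning.

To row units: -0.0393 m / 0.25 = -0.1572, 0.0046 m / 0.25 = 0.0184.

Emit:
send_path(increments=[0, 0, 0, -0.12, 0, 0, 0, 0, 0, 0, -0.14, 0, 0, 0, 0, 0, 0, -0.14, 0, 0, 0, 0, 0.0184, -0.1572, 0, 0, 0, 0, 0, 0.0184, -0.1572, 0, 0, 0, 0, 0, 0.0184, -0.1572, 0, 0, 0, 0, 0, 0.0184, -0.1572, 0, 0, 0, 0, 0, 0.0184, -0.1572, 0, 0, 0, 0, 0, 0.0184, -0.1572, 0, 0, 0, 0, 0, 0.0184, -0.1572, 0, 0, 0, 0, 0, 0.0184, -0.1572, 0, 0, 0, 0, 0, 0, 0, 0, 0, 0, 0])

```text
t: 7.6
tool_pos: [0.4677, 0.0303, 0.1236]
tcp_rot: [0.999, 0.036, 0.0, -0.001]
ft_force: [-0.0, -0.8, -2.2]
opening: 0.185
gripper_force: 50.0
```

Emit:
send_path(increments=[0, 0, 0, 0, 0, 0, -0.0382, 0, 0, 0, 0, 0, 0, -0.0382, 0, 0, 0, 0, 0, 0, -0.0382, 0, 0, 0, 0, 0, 0, -0.0382, 0, 0, 0, 0, 0, 0, -0.0382, 0, 0, 0, 0, 0, 0, -0.0382, 0, 0, 0, 0, 0, 0, -0.0382, 0, 0, 0, 0, 0, 0, -0.0382, 0, 0, 0, 0, 0, 0, -0.0382, 0, 0, 0, 0, 0, 0, -0.0382, 0, 0, 0, 0, 0, 0, -0.0382, 0, 0, 0, 0, 0, 0, -0.0382])

```text
t: 8.6
tool_pos: [0.4679, 0.0247, 0.1234]
tcp_rot: [0.727, 0.687, -0.0, -0.0]
ft_force: [0.6, 0.1, -2.7]
opening: 0.188
gripper_force: 50.0
```

Emit:
send_path(increments=[0, 0, 0, 0, 0, 0, 0, 0, 0, 0, 0, 0, 0, 0, 0, 0, 0, 0, 0, 0, 0])

```text
t: 8.85
tool_pos: [0.468, 0.0247, 0.1235]
tcp_rot: [0.73, 0.683, -0.0, -0.0]
ft_force: [-0.4, 0.0, -2.9]
opening: 0.19
gripper_force: 50.0
```

```bash
python3 rel.py .468 .024 .036 1.507
```

Run:
```python
from h import *
c=snap("wrist","w6");d=snap("top","top1");e=snap("side","side1")
z=lambda t,x0,x1,y0,y1,f:cv2.resize(cv2.imread(f"pics/{t}.png")[y0:y1,x0:x1],None,fx=f,fy=f,interpolation=cv2.INTER_CUBIC)
a=z("w6",0,640,0,400,.62);b=z("top1",230,430,110,280,2);
H=max(a.shape[0],b.shape[0]);p=lambda i:cv2.copyMakeBorder(i,0,H-i.shape[0],0,0,0)
s=z("side1",200,400,120,280,2)
cv2.imwrite("pics/c1.png",np.hstack([p(a),p(s)]))
```

```text
d tool [-7.39382886e-04  5.63900804e-05  8.75368902e-02] rz -0.0034786504172588106 yaw 1.503521349582741 tilt [-2.44498281e-04  3.08959227e-05] ft [-0.38325251  0.0251308  -2.89160551] t 8.85
```

View pics/c1.png

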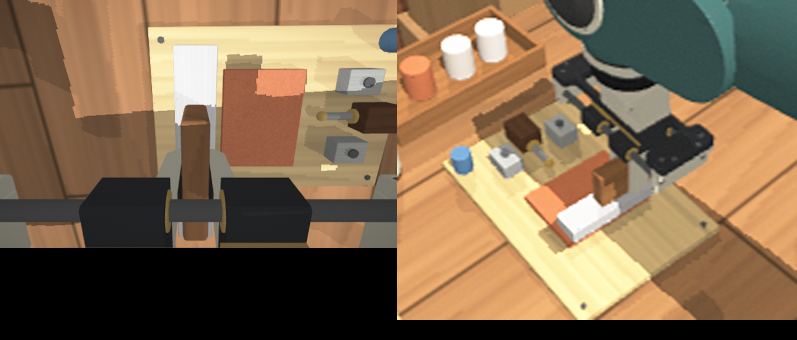

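The wrist view shows the held bar (bar end around (195,85)), parallel to the tile's near edge at about (222,120), with a gap between them. The side view confirms it hovers over the near part of the bed. Lowering.

To row units: 0.025 m / 0.25 = 0.1, 0.02 m / 0.25 = 0.08, -0.003 rad / 3.1416 = -0.001.

Emit:
send_path(increments=[0, 0, 0, 0.1, 0, 0, -0.001, 0, 0, 0, 0.1, 0, 0, 0, 0, 0, 0, 0.08, 0, 0, 0, 0, 0, 0, 0.04, 0, 0, 0, 0, 0, 0, 0.016, 0, 0, 0, 0, 0, 0, 0, 0, 0, 0, 0, 0, 0, 0, 0, 0, 0])

```text
t: 9.58
tool_pos: [0.4686, 0.0248, 0.0407]
tcp_rot: [0.728, 0.685, 0.0, 0.0]
ft_force: [1.1, 0.4, -1.8]
opening: 0.189
gripper_force: 50.0
```

Emit:
send_path(increments=[0, 0, 0, 0.004, 0, 0, 0, 0, 0, 0, 0.004, 0, 0, 0, 0, 0, 0, 0, 0, 0, 0, 0, 0, 0, 0, 0, 0, 0])

```text
t: 9.92
tool_pos: [0.4683, 0.0248, 0.038]
tcp_rot: [0.728, 0.686, 0.0, 0.0]
ft_force: [0.1, 0.0, -2.9]
opening: 0.193
gripper_force: 50.0
```

Emit:
send_path(increments=[0, 0, 0, 0.004, 0, 0, 0, 0, 0, 0, 0, 0, 0, 0, 0, 0, 0, 0, 0, 0, 0])

```text
t: 10.17
tool_pos: [0.4681, 0.0248, 0.0366]
tcp_rot: [0.728, 0.686, -0.0, -0.0]
ft_force: [0.4, -0.7, -2.9]
opening: 0.185
gripper_force: 50.0
```

To row units: 0.001 m / 0.25 = 0.004.

Emit:
send_path(increments=[0, 0, 0, 0.004, 0, 0, 0, 0, 0, 0, 0, 0, 0, 0, 0, 0, 0, 0, 0, 0, 0])

```text
t: 10.42
tool_pos: [0.4681, 0.0248, 0.0356]
tcp_rot: [0.728, 0.686, -0.0, -0.0]
ft_force: [-0.5, -0.4, -2.2]
opening: 0.19
gripper_force: 50.0
```

Emit:
send_path(increments=[0, 0, 0, 0.002, 0, 0, 0, 0, 0, 0, 0, 0, 0, 0, 0, 0, 0, 0, 0, 0, 0])

```text
t: 10.67
tool_pos: [0.4681, 0.0248, 0.0356]
tcp_rot: [0.728, 0.686, -0.0, -0.0]
ft_force: [-3.9, 0.2, 6.4]
opening: 0.189
gripper_force: 50.0
```

The bar touches down at the predicted height. I'll ease the pressure, then measure the gap and angle.

To row units: -0.0003 m / 0.25 = -0.0012.

Emit:
send_path(increments=[0, 0, 0, -0.0012, 0, 0, 0, 0, 0, 0, 0, 0, 0, 0, 0, 0, 0, 0, 0, 0, 0])

```text
t: 10.92
tool_pos: [0.4681, 0.0248, 0.0356]
tcp_rot: [0.728, 0.686, 0.0, 0.0]
ft_force: [-2.5, 0.7, 3.2]
opening: 0.192
gripper_force: 50.0
```

Run:
```python
from h import *
c=snap("wrist","w7");im=cv2.imread("pics/w7.png")
cv2.imwrite("pics/w7z.png",cv2.resize(im[40:310,200:540],None,fx=2.2,fy=2.2,interpolation=cv2.INTER_CUBIC))
```

```text
(no output)
```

View pics/w7z.png

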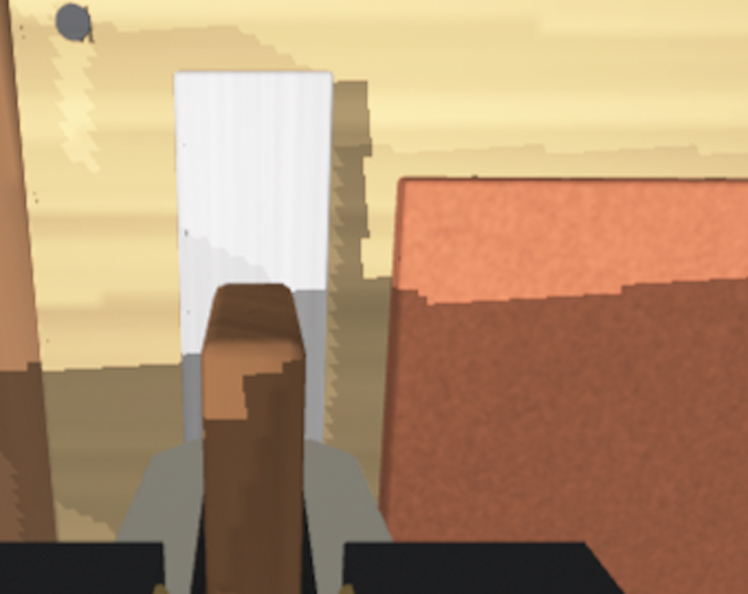

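The crop shows the bar's working edge from about (332,73) to (323,437). The tile's near face foot line runs from (398,182) to about (379,515), and there is a gap of roughly 18 mm.

Run:
```python
from h import *
np.set_printoptions(precision=4,suppress=True)
c=load("w7");im=c["pixels"].astype(int)
def edge(rows,x0,f,side):
    out=[]
    for v in rows:
        k=np.where(f(im[v,x0[0]:x0[1]]))[0]
        if len(k): out.append((x0[0]+(k.max()+.5 if side=="r" else k.min()-.5)+0.0,v))
    return np.array(out)
grey=lambda p:(np.ptp(p,axis=1)<22)&(p.mean(1)>110)
red=lambda p:(p[:,0]-p[:,1]>50)&(p[:,0]>1.45*p[:,1])
b=edge(range(76,230,3),(290,356),grey,"r");l=edge(range(76,230,3),(270,330),grey,"l");t=edge(range(126,268,3),(355,420),red,"l")
for n,e,z in(("bar R",b,.030),("bar L",l,.030),("tile top",t,.024),("tile foot",t,.012)):
    P=onz(c,e,z)[:,:2];vx,vy,x,y=cv2.fitLine(P.astype(np.float32),cv2.DIST_HUBER,0,.0005,.0005).ravel()
    if vy<0:vx,vy=-vx,-vy
    res=(P-[x,y])@[-vy,vx];print(n,len(P),"yaw",np.arctan2(-vx,vy),"x at y=.025",x+(.025-y)*vx/vy,"x at .09",x+(.09-y)*vx/vy,"rms",res.std(),"yrange",P[:,1].min(),P[:,1].max())
```

```text
bar R 52 yaw -0.05934544 x at y=.025 0.48433885 x at .09 0.48820084 rms 0.00013894805634641369 yrange 0.03706930303477478 0.113246334427624
bar L 52 yaw -0.06142469 x at y=.025 0.45063776 x at .09 0.45463538 rms 0.0001431174878556734 yrange 0.03908127986778469 0.11520538484886556
tile top 48 yaw -0.026502805 x at y=.025 0.5027079 x at .09 0.50443095 rms 0.0005821465492769659 yrange 0.010465170009663696 0.08897353054510507
tile foot 48 yaw -0.026502686 x at y=.025 0.5049273 x at .09 0.5066503 rms 0.0006216064801678554 yrange 0.003915163572465533 0.08774509586910217
```

Run:
```python
from h import *
np.set_printoptions(precision=4,suppress=True)
c=load("w7");im=c["pixels"].astype(int)
for v in range(124,270,12): print(v,[tuple(p) for p in im[v,372:386].tolist()])
```

```text
124 [(240, 219, 160), (240, 219, 161), (240, 220, 161), (240, 219, 161), (240, 219, 161), (240, 219, 161), (240, 219, 161), (240, 219, 161), (211, 163, 118), (175, 108, 79), (171, 102, 74), (173, 104, 76), (208, 124, 90), (226, 138, 101)]
136 [(238, 218, 159), (239, 218, 160), (239, 218, 160), (239, 218, 159), (239, 218, 159), (239, 218, 160), (239, 218, 159), (220, 175, 128), (181, 119, 87), (170, 103, 75), (172, 104, 75), (201, 121, 87), (223, 136, 98), (232, 145, 104)]
148 [(239, 218, 158), (239, 218, 158), (239, 218, 158), (239, 218, 158), (239, 218, 158), (239, 218, 158), (231, 199, 144), (194, 139, 101), (173, 105, 76), (176, 106, 76), (194, 116, 84), (222, 134, 97), (233, 146, 105), (237, 150, 109)]
160 [(241, 221, 162), (241, 222, 162), (241, 222, 162), (241, 222, 163), (241, 221, 162), (241, 221, 162), (208, 158, 115), (175, 105, 76), (176, 106, 76), (187, 112, 81), (220, 133, 95), (230, 143, 103), (235, 148, 107), (237, 149, 108)]
172 [(139, 120, 88), (139, 120, 88), (139, 120, 88), (139, 120, 88), (139, 121, 88), (126, 97, 70), (115, 74, 54), (113, 69, 51), (111, 68, 50), 
[... 1113 characters left out ...]
92, 66), (154, 93, 68), (153, 92, 66), (151, 91, 65)]
244 [(142, 123, 90), (126, 95, 69), (113, 70, 51), (110, 67, 49), (114, 70, 51), (128, 78, 57), (141, 86, 62), (148, 90, 65), (149, 91, 65), (149, 91, 65), (148, 90, 65), (146, 89, 64), (146, 89, 64), (147, 89, 65)]
256 [(128, 100, 74), (113, 74, 54), (109, 67, 49), (111, 67, 50), (117, 71, 52), (130, 79, 57), (145, 88, 63), (148, 90, 64), (145, 87, 63), (145, 89, 64), (146, 89, 64), (145, 87, 63), (146, 88, 64), (145, 87, 63)]
268 [(117, 83, 61), (109, 66, 48), (110, 67, 49), (117, 71, 52), (129, 79, 57), (142, 86, 63), (146, 89, 64), (142, 86, 62), (139, 85, 61), (140, 85, 61), (144, 87, 63), (147, 88, 64), (147, 89, 64), (146, 89, 64)]
```

The fixed red threshold failed in the shadow, so I'll use the colour ratio instead.

Run:
```python
from h import *
c=load("w7");im=c["pixels"].astype(float)
V=np.r_[126:166:3,176:268:3];foot=[];top=[]
for v in V:
    q=im[v,355:420];k=np.argmax(q[:,1]/q[:,0]<.75)
    a,b=(q[k-1:k+1,1]/q[k-1:k+1,0]);foot.append((355+k-1+(a-.75)/(a-b),v))
    lo=q[k:k+3,0].min();hi=np.median(q[k+9:k+16,0]);h=(lo+hi)/2;j=k+1+np.argmax(q[k+1:,0]>h);top.append((355+j-1+(h-q[j-1,0])/(q[j,0]-q[j-1,0]),v))
for n,e,z in(("foot",foot,.012),("top",top,.024)):
    P=onz(c,e,z)[:,:2];vx,vy,x,y=cv2.fitLine(P.astype(np.float32),cv2.DIST_HUBER,0,.0005,.0005).ravel()
    if vy<0:vx,vy=-vx,-vy
    print(n,"yaw",np.arctan2(-vx,vy),"x at .025,.09",x+(.025-y)*vx/vy,x+(.09-y)*vx/vy,"rms",((P-[x,y])@[-vy,vx]).std())
```

```text
foot yaw -0.06426473 x at .025,.09 0.5021948 0.50637776 rms 4.6479099642528745e-05
top yaw -0.051156122 x at .025,.09 0.5026642 0.50599223 rms 0.00018857045797904514
```

The foot line gives yaw -0.0643, matching the earlier value, and the bar is at -0.060 with a gap of 17.9 mm. Turning 4 mrad and closing most of the gap.

To row units: 0.004 m / 0.25 = 0.016, -0.0002 m / 0.25 = -0.0008, 0.004 rad / 3.1416 = 0.0013.

Emit:
send_path(increments=[0, 0, 0, -0.0008, 0, 0, 0.0013, 0, 0, 0.016, 0, 0, 0, 0, 0, 0, 0.016, 0, 0, 0, 0, 0, 0, 0.016, 0, 0, 0, 0, 0, 0, 0.008, 0, 0, 0, 0, 0, 0, 0.004, 0, 0, 0, 0, 0, 0, 0, 0, 0, 0, 0, 0, 0, 0, 0, 0, 0, 0])

```text
t: 11.63
tool_pos: [0.4833, 0.0238, 0.0356]
tcp_rot: [0.729, 0.684, 0.0, 0.0]
ft_force: [0.2, -0.0, -0.8]
opening: 0.191
gripper_force: 50.0
```

Create gap.py:
```python
import sys;from h import *
c=snap("wrist",sys.argv[1]);im=c["pixels"].astype(float);A=[];B=[]
for v in list(range(126,262,3)):
    q=im[v];g=(np.ptp(q,axis=1)<22)&(q.mean(1)>110);t=q[:,1]/q[:,0]<.75
    k=np.where(g[290:400])[0]
    if v>85 and len(k) and v<230: B.append((290+k.max()+.5,v));s0=290+k.max()+1
    else: s0=340
    z=np.where(t[s0:420])[0]
    if len(z) : A.append((s0+z[0]-.4,v))
for n,e,z in(("bar top edge",B,.030),("tile foot",A,.012),("tile top",A,.024)):
    P=onz(c,e,z)[:,:2];vx,vy,x,y=cv2.fitLine(P.astype(np.float32),cv2.DIST_HUBER,0,.0005,.0005).ravel()
    if vy<0:vx,vy=-vx,-vy
    print(n,len(P),"yaw %.4f"%np.arctan2(-vx,vy),"x at .025,.09 %.4f %.4f"%(x+(.025-y)*vx/vy,x+(.09-y)*vx/vy),"rms %.5f"%((P-[x,y])@[-vy,vx]).std())
s=r.observe();m=R.from_quat(s["tcp_rot"]).as_matrix();print("yaw",np.arctan2(m[1,0],m[0,0])-np.pi/2,s["tool_pos"],s["ft_force"],s["wrist_torque"])
```

```bash
python3 gap.py w8
```

```text
bar top edge 35 yaw -0.0666 x at .025,.09 0.4995 0.5039 rms 0.00014
tile foot 46 yaw -0.0608 x at .025,.09 0.5023 0.5062 rms 0.00346
tile top 46 yaw -0.0608 x at .025,.09 0.5010 0.5050 rms 0.00324
yaw -0.06398732824947917 [0.48318269 0.02378465 0.03561309] [-0.40890069  0.11030555 -0.75445701] [-0.04671362 -0.17908138  0.00955448]
```

To row units: 0.001 m / 0.25 = 0.004, 0.0005 m / 0.25 = 0.002.

Emit:
send_path(increments=[0, 0, 0.004, 0, 0, 0, 0, 0, 0, 0.004, 0, 0, 0, 0, 0, 0, 0.002, 0, 0, 0, 0, 0, 0, 0, 0, 0, 0, 0, 0, 0, 0, 0, 0, 0, 0])

```text
t: 12.1
tool_pos: [0.4855, 0.0237, 0.0356]
tcp_rot: [0.729, 0.684, -0.0, -0.0]
ft_force: [-1.9, 0.4, -0.4]
opening: 0.191
gripper_force: 50.0
```

Emit:
send_path(increments=[0, 0, 0.002, 0, 0, 0, 0, 0, 0, 0.002, 0, 0, 0, 0, 0, 0, 0.002, 0, 0, 0, 0, 0, 0, 0.002, 0, 0, 0, 0])

```text
t: 12.43
tool_pos: [0.4875, 0.0235, 0.0356]
tcp_rot: [0.729, 0.684, -0.0, -0.0]
ft_force: [-3.6, 0.4, -0.7]
opening: 0.19
gripper_force: 50.0
```

Emit:
send_path(increments=[0, 0, 0.002, 0, 0, 0, 0, 0, 0, 0.002, 0, 0, 0, 0, 0, 0, 0.002, 0, 0, 0, 0, 0, 0, 0.002, 0, 0, 0, 0])

```text
t: 12.77
tool_pos: [0.4896, 0.0234, 0.0356]
tcp_rot: [0.729, 0.684, -0.0, -0.0]
ft_force: [-2.6, 0.1, -0.2]
opening: 0.19
gripper_force: 50.0
```

```bash
python3 gap.py w9
```

Run:
```python
import cv2,numpy as np
im=cv2.imread("pics/w9.png");cv2.imwrite("pics/w9z.png",cv2.resize(im[40:290,230:460],None,fx=2.4,fy=2.4,interpolation=cv2.INTER_CUBIC))
```

```text
bar top edge 35 yaw -0.0641 x at .025,.09 0.5059 0.5100 rms 0.00014
tile foot 46 yaw -0.0605 x at .025,.09 0.5081 0.5120 rms 0.00360
tile top 46 yaw -0.0605 x at .025,.09 0.5069 0.5108 rms 0.00337
yaw -0.06405302631070597 [0.48966747 0.02337414 0.03562181] [-1.75446844  0.34908242 -1.35505315] [-0.03431648  0.2552696   0.01077415]
```

View pics/w9z.png

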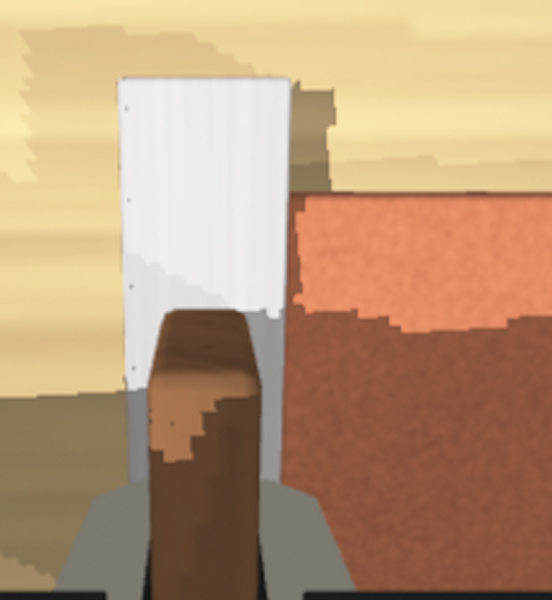

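The crop shows the bar's edge lying against the tile's near edge along its whole visible length, from (290,195) to (281,480), with no gap; the contact force is about 2.6 N. The tile is still about 22 mm short of the plunger. I'll pin down the jig's yaw before pressing.

Run:
```python
from h import *
np.set_printoptions(precision=4,suppress=True)
for i,L,Rr in((4,(200,216,100,225),(360,405,60,130)),(5,(120,145,60,225),(288,325,60,230))):
    c=load(f"w{i}");h=cv2.cvtColor(c["pixels"],cv2.COLOR_RGB2HSV);im=c["pixels"].astype(float)
    g=im[:,:,1]/im[:,:,0]   # bed ~.87, bench lower
    for n,(x0,x1,v0,v1) in(("L",L),("R",Rr)):
        e=[]
        for v in range(v0,v1,3):
            d=np.diff(cv2.GaussianBlur(g[v:v+1].astype(np.float32),(3,1),0)[0,x0:x1])*(1 if n=="L" else -1);e.append((x0+d.argmax()+.5,v))
        P=onz(c,e,.012)[:,:2];vx,vy,x,y=cv2.fitLine(P.astype(np.float32),cv2.DIST_HUBER,0,.0005,.0005).ravel()
        if vx<0:vx,vy=-vx,-vy
        print(i,n,"yaw",np.arctan2(vy,vx),"y at x=.55",y+(.55-x)*vy/vx,"med res",np.median(abs((P-[x,y])@[-vy,vx])))
    S=[(246.9,59.7),(274,62),(325,67.6),(349.8,69.7)] if i==4 else [((475-399)/2.1+125,172/2.9),((527-399)/2.1+125,181/2.9),((640-399)/2.1+125,193/2.9),((695-399)/2.1+125,201/2.9)]
    P=onz(c,S,.024);print(i,"stops",P[:,:2],"yaw",[np.arctan2(-(P[a]-P[b])[0],(P[a]-P[b])[1]) for a,b in((0,2),(1,3),(0,3))])
    Q=onz(c,[(209,235),(362,248)] if i==4 else [(139,234),(293,247)],.012);d=Q[0]-Q[1];print("near edge yaw",np.arctan2(-d[0],d[1]),np.linalg.norm(d))
```

```text
4 L yaw -0.062309608 y at x=.55 0.13700902 med res 0.00028846103800344127
4 R yaw -0.053842545 y at x=.55 -0.08237439 med res 0.00033176332954334335
4 stops [[ 0.6503  0.0829]
 [ 0.649   0.0512]
 [ 0.6452 -0.009 ]
 [ 0.644  -0.0384]] yaw [np.float64(-0.05624864198420034), np.float64(-0.05661623400162852), np.float64(-0.05254227412138486)]
near edge yaw -0.05439956723868057 0.21563949573345512
5 L yaw -0.05444259 y at x=.55 0.13666469 med res 0.000323184875210269
5 R yaw -0.057439342 y at x=.55 -0.08287002 med res 0.0003223376163941539
5 stops [[ 0.6503  0.0853]
 [ 0.6479  0.0564]
 [ 0.6457 -0.0071]
 [ 0.6437 -0.0381]] yaw [np.float64(-0.0498940480681929), np.float64(-0.044327045576647676), np.float64(-0.05300664148830407)]
near edge yaw -0.05565937119774203 0.21648818700066963
```

Jig yaw is about -0.055, from bed sides, near edge and stops, so the tile is only 9 mrad askew. The expected home for the TCP is x ≈ 0.531. I'll press in stages, turning to square on the way.

The manual's scale: shifts go in shares of 0.25 m and turns go in shares of pi rad. Converting my numbers, 0.003 m / 0.25 = 0.012, 0.002 m / 0.25 = 0.008, -0.001 rad / 3.1416 = -0.0003.

Emit:
send_path(increments=[0, 0, 0.004, 0, 0, 0, -0.0003, 0, 0, 0.012, 0, 0, 0, -0.0003, 0, 0, 0.012, 0, 0, 0, -0.0003, 0, 0, 0.012, 0, 0, 0, -0.0003, 0, 0, 0.012, 0, 0, 0, -0.0003, 0, 0, 0.012, 0, 0, 0, -0.0003, 0, 0, 0.012, 0, 0, 0, -0.0003, 0, 0, 0.008, 0, 0, 0, -0.0003, 0, 0, 0.004, 0, 0, 0, -0.0003, 0, 0, 0, 0, 0, 0, 0])

```text
t: 13.65
tool_pos: [0.5116, 0.022, 0.0356]
tcp_rot: [0.726, 0.687, -0.0, -0.0]
ft_force: [-3.7, -1.0, 0.2]
opening: 0.197
gripper_force: 50.0
```

Emit:
send_path(increments=[0, 0, 0.008, 0, 0, 0, 0, 0, 0, 0.008, 0, 0, 0, 0, 0, 0, 0.008, 0, 0, 0, 0, 0, 0, 0.008, 0, 0, 0, 0, 0, 0, 0.004, 0, 0, 0, 0, 0, 0, 0.004, 0, 0, 0, 0, 0, 0, 0, 0, 0, 0, 0])

```text
t: 14.23
tool_pos: [0.5211, 0.0215, 0.0356]
tcp_rot: [0.726, 0.687, -0.001, -0.001]
ft_force: [-7.6, -1.0, 3.1]
opening: 0.191
gripper_force: 50.0
```

```bash
python3 rel.py .531 .022 .0356 1.516; python3 gap.py w10
```

```text
d tool [1.08766237e-03 9.82595835e-03 1.30769810e-05] rz -0.00031617828562868766 yaw 1.5156838217143713 tilt [-1.54596374e-03 -3.83442704e-05] ft [-7.60155203 -0.98781465  3.13610945] t 14.2333
bar top edge 35 yaw -0.0567 x at .025,.09 0.5374 0.5411 rms 0.00014
tile foot 46 yaw -0.0552 x at .025,.09 0.5397 0.5433 rms 0.00364
tile top 46 yaw -0.0552 x at .025,.09 0.5385 0.5421 rms 0.00340
yaw -0.055035263279977764 [0.52113608 0.02146372 0.03563877] [-7.43863268 -0.43017834  3.53761862] [-0.11626175  1.41052887 -0.08842926]
```

To row units: 0.001 m / 0.25 = 0.004.

Emit:
send_path(increments=[0, 0, 0.004, 0, 0, 0, 0, 0, 0, 0.004, 0, 0, 0, 0, 0, 0, 0.004, 0, 0, 0, 0, 0, 0, 0.004, 0, 0, 0, 0, 0, 0, 0.004, 0, 0, 0, 0, 0, 0, 0.004, 0, 0, 0, 0, 0, 0, 0, 0, 0, 0, 0])

```text
t: 14.87
tool_pos: [0.5269, 0.0211, 0.0356]
tcp_rot: [0.726, 0.687, -0.001, -0.001]
ft_force: [-10.0, -1.1, 5.1]
opening: 0.189
gripper_force: 50.0
```

Emit:
send_path(increments=[0, 0, 0.002, 0, 0, 0, 0, 0, 0, 0.002, 0, 0, 0, 0, 0, 0, 0.002, 0, 0, 0, 0, 0, 0, 0, 0, 0, 0, 0])

```text
t: 15.2
tool_pos: [0.5282, 0.0211, 0.0356]
tcp_rot: [0.726, 0.687, -0.001, -0.001]
ft_force: [-10.7, -0.9, 6.4]
opening: 0.191
gripper_force: 50.0
```

Emit:
send_path(increments=[0, 0, 0.002, 0, 0, 0, 0, 0, 0, 0.002, 0, 0, 0, 0, 0, 0, 0, 0, 0, 0, 0])

```text
t: 15.45
tool_pos: [0.5292, 0.021, 0.0356]
tcp_rot: [0.726, 0.687, -0.001, -0.001]
ft_force: [-12.0, -1.1, 6.4]
opening: 0.192
gripper_force: 50.0
```

```bash
python3 rel.py .531 .022 .0356 1.516
```

```text
d tool [1.08416893e-03 1.74609606e-03 3.54499310e-05] rz -0.00017848625380501026 yaw 1.515821513746195 tilt [-2.44463665e-03 -7.00557400e-05] ft [-11.97411526  -1.09658702   6.41847882] t 15.45
```

To row units: 0.0005 m / 0.25 = 0.002, -0.0002 m / 0.25 = -0.0008.

Emit:
send_path(increments=[0, 0, 0.002, -0.0008, 0, 0, 0, 0, 0, 0.002, 0, 0, 0, 0, 0, 0, 0, 0, 0, 0, 0])

```text
t: 15.7
tool_pos: [0.5301, 0.021, 0.0356]
tcp_rot: [0.726, 0.687, -0.001, -0.001]
ft_force: [-11.5, -1.1, 4.9]
opening: 0.192
gripper_force: 50.0
```

Emit:
send_path(increments=[0, 0, 0.002, 0, 0, 0, 0, 0, 0, 0.002, 0, 0, 0, 0, 0, 0, 0, 0, 0, 0, 0])

```text
t: 15.95
tool_pos: [0.5303, 0.0209, 0.0357]
tcp_rot: [0.726, 0.687, -0.002, -0.002]
ft_force: [-21.4, 0.1, 11.0]
opening: 0.188
gripper_force: 50.0
```

Emit:
send_path(increments=[0, 0, 0.002, 0, 0, 0, 0, 0, 0, 0, 0, 0, 0, 0])

```text
t: 16.12
tool_pos: [0.5303, 0.0209, 0.0357]
tcp_rot: [0.726, 0.687, -0.002, -0.002]
ft_force: [-25.5, -0.2, 14.8]
opening: 0.191
gripper_force: 50.0
```

```bash
python3 rel.py .531 .022 .0356 1.516
```

```text
d tool [0.00109267 0.0006002  0.00010411] rz -0.0001405890873042992 yaw 1.5158594109126957 tilt [-5.98578231e-03  3.04397262e-05] ft [-25.51954253  -0.16498444  14.84887959] t 16.1167
```

The force jumps at TCP x = 0.5303, right where home was predicted, so the tile is at the stops. I'll take out the small tool tilt, ease the downward load, then check the yaw moment and a view of the stops.

To row units: -0.0002 m / 0.25 = -0.0008, -0.0001 m / 0.25 = -0.0004, -0.002 rad / 3.1416 = -0.0006.

```bash
python3 -c "
from h import *
s=r.observe();print(s['wrist_torque'],s['tool_pos'])"
```

```text
[ 0.0385637   4.74121701 -0.10991228] [0.53034134 0.02094193 0.03570802]
```

Emit:
send_path(increments=[0, 0, 0, -0.0008, -0.0006, 0, 0, 0, 0, 0, -0.0004, -0.0006, 0, 0, 0, 0, 0, 0, 0, 0, 0, 0, 0, 0, 0, 0, 0, 0])

```text
t: 16.45
tool_pos: [0.5303, 0.0209, 0.0357]
tcp_rot: [0.726, 0.687, -0.001, -0.001]
ft_force: [-23.9, 0.1, 10.1]
opening: 0.191
gripper_force: 50.0
```

```bash
python3 rel.py .531 .022 .0356 1.516
```

Run:
```python
from h import *
print(r.observe()['wrist_torque'])
snap("wrist","w11");snap("top","top2");snap("side","side2")
z=lambda t,x0,x1,y0,y1,f:cv2.resize(cv2.imread(f"pics/{t}.png")[y0:y1,x0:x1],None,fx=f,fy=f,interpolation=cv2.INTER_CUBIC)
cv2.imwrite("pics/c2.png",np.hstack([z("w11",250,610,0,290,1.5),z("side2",230,340,140,285,3)[:435,:260]]))
```

```text
d tool [1.08993061e-03 6.35669248e-04 6.28885791e-05] rz -0.00021738533464987775 yaw 1.5157826146653501 tilt [-0.00186001 -0.00013902] ft [-23.85921835   0.05152054  10.14645526] t 16.45
[ 0.0640277   4.33394358 -0.08096654]
```

View pics/c2.png

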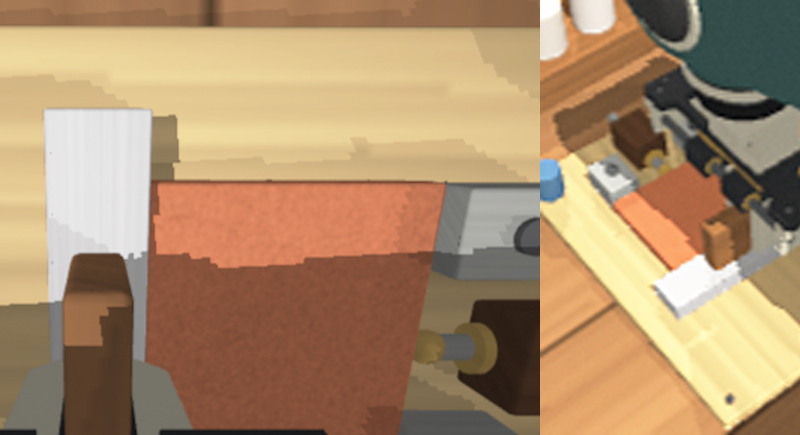

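The wrist view shows the bar flush on the tile's near edge at (150,250) and the tile's far edge touching the left stop at (442,220), with the plunger pushed in; the side view agrees. The yaw moment is about -0.09 N·m, so the right stop carries somewhat more; I'll trim the bar by 2 mrad to share the load.

To row units: 0.0001 m / 0.25 = 0.0004, 0.001 rad / 3.1416 = 0.0003.

Emit:
send_path(increments=[0, 0, 0.0004, 0, 0, 0, 0.0003, 0, 0, 0, 0, 0, 0, 0.0003, 0, 0, 0, 0, 0, 0, 0, 0, 0, 0, 0, 0, 0, 0])

```text
t: 16.93
tool_pos: [0.5303, 0.0209, 0.0357]
tcp_rot: [0.727, 0.687, -0.001, -0.001]
ft_force: [-24.9, 0.3, 11.4]
opening: 0.192
gripper_force: 50.0
```

```bash
python3 rel.py .531 .022 .0356 1.516
python3 -c "
from h import *
s=r.observe();print(s['wrist_torque'],s['tool_pos'])
c=load('w11');t=load('top2')
print(c['T'][:3,3])"
```

```text
d tool [1.10984537e-03 6.47970086e-04 5.49803822e-05] rz -0.002134690764896474 yaw 1.5138653092351035 tilt [-0.00223397 -0.00016905] ft [-24.92768753   0.30634704  11.36124405] t 16.9333
[6.71925514e-03 4.54568088e+00 1.49560264e-03] [0.53029005 0.02092883 0.03565675]
[0.53422784 0.10332221 0.20108629]
```

To row units: 0.001 rad / 3.1416 = 0.0003.

Emit:
send_path(increments=[0, 0, 0, 0, 0, 0, 0.0003, 0, 0, 0, 0, 0, 0, 0, 0, 0, 0, 0, 0, 0, 0])

```text
t: 17.18
tool_pos: [0.5303, 0.021, 0.0356]
tcp_rot: [0.727, 0.686, -0.001, -0.001]
ft_force: [-25.2, -0.1, 10.7]
opening: 0.192
gripper_force: 50.0
```

```bash
python3 gap.py w12
```

Run:
```python
from h import *
# tile far edge against the left stop face (ratio edge), and near-edge/bar contact by rows
c=load("w12");im=c["pixels"].astype(float);F=[]
for v in range(126,165,3):
    q=im[v,380:600];t=(q[:,1]/q[:,0]<.75);k=np.where(t)[0].max();F.append((380+k+.5,v))
for z in(.012,.024):
    P=onz(c,F,z)[:,:2];a=np.polyfit(P[:,1],P[:,0],1);print("tile far edge z",z,"yaw",-a[0],"x at y=.0727",np.polyval(a,.0727))
```

```text
bar top edge 35 yaw -0.0579 x at .025,.09 0.5466 0.5503 rms 0.00015
tile foot 46 yaw -0.0554 x at .025,.09 0.5487 0.5524 rms 0.00366
tile top 46 yaw -0.0554 x at .025,.09 0.5476 0.5512 rms 0.00343
yaw -0.05786343284864226 [0.53029278 0.02094142 0.03563978] [-24.04398203  -0.41473582  11.28550872] [0.03380026 4.53421471 0.11507627]
tile far edge z 0.012 yaw -0.05850435734145615 x at y=.0727 0.6564770858382015
tile far edge z 0.024 yaw -0.058504357341453976 x at y=.0727 0.6486212415681643
```

The load is now centred between the stops, the force is steady at about 25 N, and the bar, tile and jig yaws agree. Handing in.

Emit:
send_path(increments=[0, 0, 0, 0, 0, 0, 0, 0, 0, 0, 0, 0, 0, 0, 0, 0, 0, 0, 0, 0, 0, 0, 0, 0, 0, 0, 0, 0, 0, 0, 0, 0, 0, 0, 0, 0, 0, 0, 0, 0, 0, 0])

```text
t: 17.73
tool_pos: [0.5303, 0.021, 0.0356]
tcp_rot: [0.727, 0.686, -0.001, -0.001]
ft_force: [-23.5, -0.2, 10.1]
opening: 0.189
gripper_force: 50.0
```

```bash
python3 -c "
from workcell import r, cam
print(r.job_done())"
```

```text
the job is handed in; nothing more can be done
None
```

The job was handed in at 17.7 s: the straightedge is still gripped by its rib and holds the tile against both steel stops with a steady push of about 24 N (the hand-in gave no verdict, and contact with the right-hand stop is inferred from the force and moment readings, not seen).

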